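Find the heavy side of a flywheel on the balancing stand

ROBOT

A 6-joint arm with a two-finger parallel gripper is mounted at the origin on a cart in front of the work surface, level with it; the furniture and walls round the work are solid. World frame = base frame: x ahead of the robot, y to its left, z up, the work surface at z = 0. Lengths are in m, angles in rad, forces in N, time in s.
With the tool pointing down it reaches from about 0.35 to 0.975 m from the base axis. Payload 7.1 kg.
Tool frame: the origin (TCP) lies midway between the tips of the shut fingers; the grasp point (between the pads) lies 19 mm behind it; z points along the fingers, x is the direction in which the jaws open and shut, and the axes are right-handed (so a half turn about z gives the same grasp; the last joint's range is limited). The gripper opens to 88 mm and grips with 3 to 60 N. Pads are 20 mm wide; open, the fingers measure 115 mm over their backs; the gripper's body (75 mm by 178 mm) begins 61 mm behind the grasp point.
Start: joints at [-1.226, 0.423, 1.63, -0, 1.089, -0.019], TCP at [0.222, -0.584, 0.223] pointing down, gripper open.
Joint ranges: [-3, 3], [-0.9, 2.11], [0.09, 2.58], [-1.31, 4.45], [0.11, 2.69], [-2.54, 2.54]. Speed limits (rad/s): [2.39, 2.39, 3.01, 3.14, 3.14, 3.14].

INTERFACE

Orientations are given as a unit quaternion [w, x, y, z].
In Python, from station import move_pose, movel, movej, command_gripper, wait, inverse_kinematics, read_camera, camera_info, MotionError, job_done, get_time, get_joint_pos, get_qvel, get_effort, get_tcp_pos, get_ee_rot, get_ft_force, get_ft_torque, get_grip_width gives the robot as it stands. Calls block until the motion is done:
- move_pose(position, orientation): joint-space move of the TCP to a pose.
- movel(position, frame=None, v=0.15, until_force=None): straight line of the TCP; frame=None keeps the orientation; v is the mean speed in m/s. With until_force (N) it stops when the force on the tool has changed by that much, and returns True; else False.
- movej(angles): joint-space move.
- command_gripper(opening): opening from 0.0 (shut) to 1.0 (fully open); the grip force is fixed at half the most; returns when the fingers have stopped.
- wait(seconds).
- inverse_kinematics(position, orientation): joint angles nearest the present ones, or None.
- read_camera(name): name is "side" or "top"; returns the picture (480x640x3 uint8, red, green, blue); there is no depth.
- camera_info(name): a dict with "intrinsics" (3x3 intrinsics, pixels), "T" (4x4, takes a point from camera to world coordinates). Camera axes: x right, y up, looking along -z (the intrinsics and any distortion apply to the point x, -y, -z); pixel columns grow to the right and rows downward; lengths in m; the calibration is good to about 2 mm. A picture is of the moment at which its call begins. camera_info takes no time and is no camera call.
A pose or a line that the arm cannot do raises MotionError and nothing moves.
- job_done(): hands the job in, once; it reports no verdict.
Readings, each from a call of its own:
- get_time(): time.
- get_joint_pos(): joint angles.
- get_qvel(): joint speeds.
- get_effort(): joint torques, N m.
- get_tcp_pos(): TCP position.
- get_ee_rot(): TCP orientation.
- get_ft_force(): force on the tool from outside, world axes, zero at the start.
- get_ft_torque(): the same for the moment, N m.
- get_grip_width(): opening from 0.0 (shut) to 1.0 (fully open).
Only numpy, scipy, OpenCV 4.12 (cv2) and the standard library are available. Lean on these libraries where they do the work, as an engineer would, in place of code of your own. Each camera call takes 0.05 s, during which the arm holds its last target.

TASK

Tip the red-knobbed brake handle of the balancing stand over towards the robot to free the flywheel, then turn the flywheel by hand to find out which side of it is the heavy one. Finish with the gripper holding the flywheel still with its heavy side pointing straight down and the brake still off; do not let go at the end, and leave the sanding block, the red screwdriver and the nail jar where they are.

Things in the scene. Friction and masses are not known exactly. Their poses are not given: they have to be found in the camera images.
- stand: Balancing stand: blue steel plate 125 x 255 x 10 mm screwed to the bench; origin on the bench under the flywheel's centre, x away from the robot, y left, z up. Behind the flywheel a bearing (38 mm wide, x = +30 to +66 mm) reaches 19 mm above the axle. The plate reaches from y = -165 to +90 mm and x = -50 to +75 mm. The mitre saw's head hangs behind and to the left: keep the gripper near upright.
- axle (a point): Centre of the flywheel on its level axle, 120 mm above the bench, axes as the stand's (x along the axle). The flywheel is a steel disc, 140 mm diameter, 24 mm thick, upright, facing the robot: pinch its rim from above across the flat faces (x = -12 and +12 mm). A hub 34 mm across juts 16 mm out in front. One side of the disc is much heavier; nothing shows which, and it differs every time.
- flywheel (a joint): Turn of the flywheel, rad, no stops, growing clockwise seen from the robot (positive about the axle's x). At 0 the red paint stripe (12 mm wide, on front face and rim) is straight up; the stripe says nothing of the heavy side. Turning takes up to 5 N at the rim. How it comes to rest is told at wheel_top.
- wheel_top (a point): Top of the rim, 70 mm above the axle, fixed to the stand. Freed, the heavy side sinks slowly (1 to 2 s) and never swings past the bottom: the bearing drags, so it rests 17 to 40 degrees short of straight down, on the side it came from. It stays where it is left if nearer the bottom, or as near to the top. Drag is equal both ways: left and right resting places lie equally far from the bottom.
- brake_knob (a point): Centre of the red ball knob, 28 mm diameter, on the brake handle, a 10 mm rod; moves with it. It is 85 mm from the pivot line, which runs along the axle's y direction, 30 mm behind (x = +30 mm) and 84 mm below the axle point. The handle stands 140 mm to the right (y = -140 mm) of the axle point.
- brake (a joint): Angle of the brake handle, rad. About 0: it leans 24 degrees away from the robot and a rubber shoe presses on the rim from below (brake on, as at the start). Upright at 0.42. 0.95: leans 30 degrees towards the robot, at its stop (brake off). The handle is weighted: past upright it falls by itself to either side; about 1 N moves it at the knob.
- sanding_block_mid (a point): Centre of the brown sanding block lying flat, 64 x 112 x 28 mm; to be left alone.
- screwdriver_red_mid (a point): Centre of the screwdriver with a red handle, lying flat, 198 mm long, 26 mm high; to be left alone.
- nail_jar_mid (a point): Centre of the glass jar of nails standing upright, 62 mm diameter, 85 mm tall; to be left alone.

How it is judged:
By the outcome, as a careful person would: the job done as asked, in the order asked, and still so for the second after the job is handed in, while the arm keeps its last pose, push and grip.
It also fails if it takes over 72 s, if anything falls off the work surface, if the arm or the gripper's body presses on something with over 40 N, if the wrist force passes 120 N, or if a joint passes its speed limit or range.

## Working session

There is one attempt and no reset: what is moved stays moved. The work goes in short steps, each a Python script; the robot and the scene stay as the last script left them, time stands still between calls to the robot, and variables do not carry over. Pictures are saved under pics/ and viewed, and the job is handed in when it is done.

```bash
mkdir -p pics; ls; python3 - <<'E'
from station import *
import cv2
for n in("side","top"):
    im=read_camera(n); cv2.imwrite(f"pics/{n}0.png",im[:,:,::-1]); print(n,camera_info(n))
print(get_time(),get_tcp_pos(),get_ee_rot(),get_grip_width())
E
```

```text
pics
side {'intrinsics': array([[563.72751748,   0.        , 316.09057549],
       [  0.        , 563.72751748, 237.57702615],
       [  0.        ,   0.        ,   1.        ]]), 'T': array([[-0.91515049,  0.23121231, -0.33021273,  0.13989175],
       [-0.40291368, -0.55035829,  0.73127718,  1.03084785],
       [-0.01265503,  0.8022759 ,  0.59681926,  0.77456273],
       [ 0.        ,  0.        ,  0.        ,  1.        ]])}
top {'intrinsics': array([[493.70332866,   0.        , 320.16609229],
       [  0.        , 493.70332866, 246.48922896],
       [  0.        ,   0.        ,   1.        ]]), 'T': array([[ 0.00111306,  0.98511727, -0.17187998,  0.34281442],
       [-0.99996696,  0.00248051,  0.00774127,  0.25941208],
       [ 0.00805241,  0.17186569,  0.98508748,  1.08557353],
       [ 0.        ,  0.        ,  0.        ,  1.        ]])}
0.1 [ 0.22225439 -0.58361007  0.22200561] [-3.90899150e-04  8.23345094e-01 -5.67540662e-01 -5.48151800e-04] 1.001997533309667
```

View pics/side0.png

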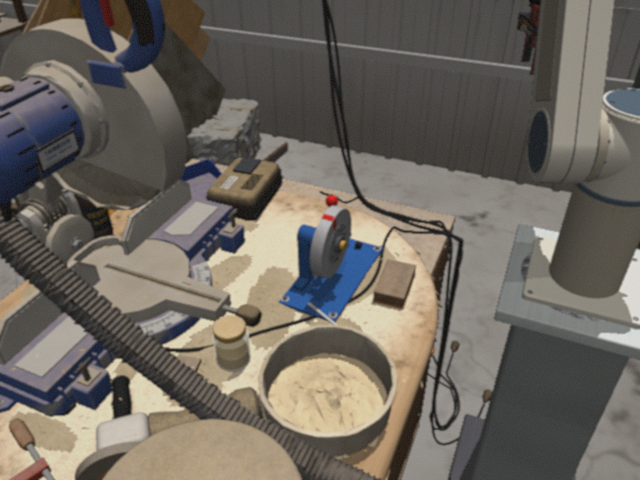

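View pics/top0.png

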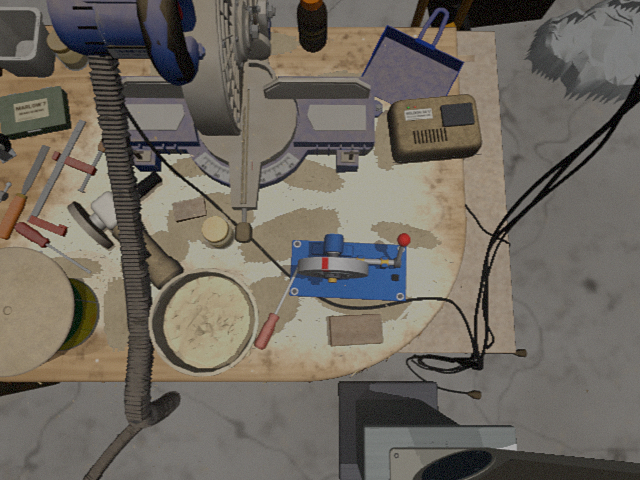

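The stand is at about (350,268) in the top view, with the knob at (404,240). In the side view the wheel is at about (333,243) and the knob at (332,200). I'll enlarge both.

```bash
python3 - <<'E'
import cv2
a=cv2.imread("pics/side0.png")[180:340,260:440]; cv2.imwrite("pics/side0c.png",cv2.resize(a,None,fx=4.4,fy=3.75*4.4/3.75*0.85,interpolation=cv2.INTER_CUBIC))
a=cv2.imread("pics/side0.png")[185:325,265:395]; cv2.imwrite("pics/side0c.png",cv2.resize(a,None,fx=4,fy=4,interpolation=cv2.INTER_CUBIC))
a=cv2.imread("pics/top0.png")[225:315,280:420]; cv2.imwrite("pics/top0c.png",cv2.resize(a,None,fx=5,fy=5,interpolation=cv2.INTER_CUBIC))
E
```

```text
(no output)
```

View pics/side0c.png

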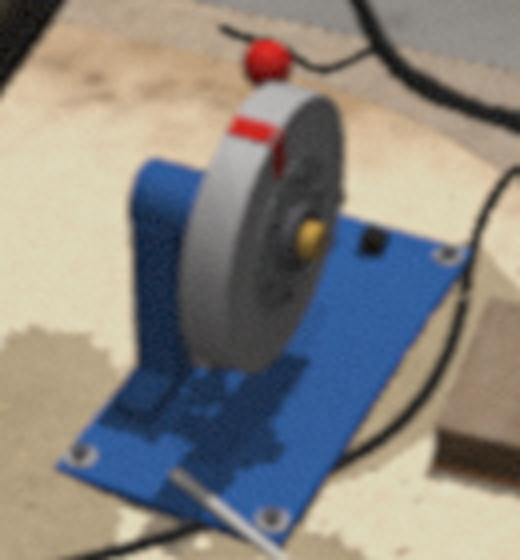

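View pics/top0c.png

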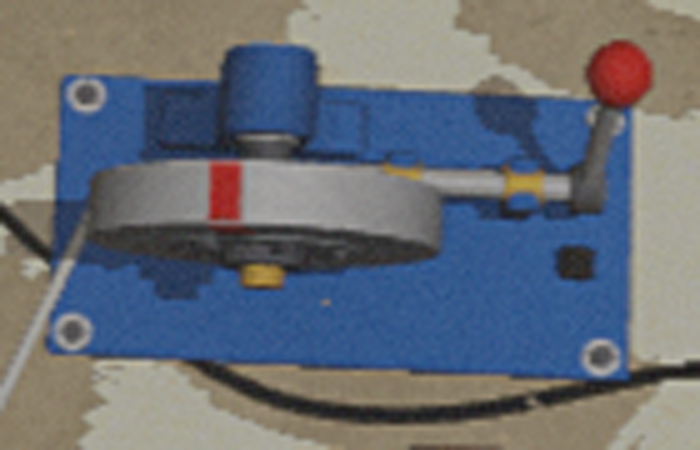

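```bash
cat > h.py <<'E'
import numpy as np, cv2
from scipy.optimize import least_squares
from scipy.spatial.transform import Rotation as R
from station import *
CAM={n:camera_info(n) for n in("side","top")}
def proj(n,P):
    c=CAM[n];P=np.atleast_2d(P);q=(P-c["T"][:3,3])@c["T"][:3,:3]; q=q*[1,-1,-1]
    u=q@np.array(c["intrinsics"]).T; return u[:,:2]/u[:,2:]
def tri(ps,pt):
    f=lambda X:np.r_[proj("side",X)[0]-ps,proj("top",X)[0]-pt]
    r=least_squares(f,[.6,.2,.1]); return r.x,np.abs(r.fun).max()
sc=lambda u,v:np.array([265+(u+.5)/4-.5,185+(v+.5)/4-.5])
tc=lambda u,v:np.array([280+(u+.5)/5-.5,225+(v+.5)/5-.5])
E
python3 - <<'E'
from h import *
np.set_printoptions(precision=4,suppress=True)
for nm,s,t in [("knob",sc(269,61),tc(620,74)),("brass",sc(312,238),tc(263,277)),("stripeback",sc(235,128),tc(226,162)),("stripefront",sc(275,134),tc(225,222)),
  ("BR",sc(472,247),tc(628,380)),("BL",sc(278,548),tc(50,355)),("TL",sc(58,467),tc(63,77)),("screwBL",sc(272,518),tc(73,331)),("screwBR",sc(447,254),tc(600,356)),("screwTL",sc(82,455),tc(87,95))]:
    print(nm,*tri(s,t))
cor=[("TL",75,90,10,tc(63,77),sc(58,467)),("TR",75,-165,10,tc(632,100),None),("BR",-50,-165,10,tc(628,380),sc(472,247)),("BL",-50,90,10,tc(50,355),sc(278,548)),("knob",64.6,-140,113.7,tc(620,74),sc(269,61))]
def f(p):
    o=[]
    for n,x,y,z,t,s in cor:
        c,si=np.cos(p[2]),np.sin(p[2]);X=np.array([p[0]+(c*x-si*y)/1e3,p[1]+(si*x+c*y)/1e3,z/1e3])
        o+=list(proj("top",X)[0]-t)
        if s is not None:o+=list(proj("side",X)[0]-s)
    return np.array(o)
r=least_squares(f,[.35,.25,0]);print(r.x,r.fun)
E
```

```text
knob [0.5276 0.0848 0.1149] 0.32955587329973923
brass [0.4456 0.2285 0.1202] 0.5413741444646121
stripeback [0.4801 0.2437 0.1847] 0.10521681763805191
stripefront [0.4586 0.2445 0.1874] 0.5328245602062793
BR [0.4126 0.0662 0.0098] 0.4710452869344408
BL [0.4247 0.3183 0.0035] 1.0346350169268703
TL [0.5459 0.3133 0.0077] 0.2528790737436566
screwBL [0.4333 0.3076 0.0107] 0.4429892350398177
screwBR [0.423  0.0783 0.0103] 0.5092891303827969
screwTL [0.5377 0.3025 0.0095] 0.34234067952036185
[ 0.4686  0.228  -0.042 ] [-0.8174 -1.058  -0.7947 -0.5219  0.3122 -0.6183  0.3623 -0.0596  0.9813
 -0.1932 -1.2715 -0.1934  1.7484 -1.362  -0.5027 -0.0094  0.3732  0.685 ]
```

```bash
cat >> h.py <<'E'
PSI=-0.043; O=np.array([.4686,.228,0.]); RZ=R.from_euler('z',PSI)
AX=O+[0,0,.120]
loc=lambda x,y,z:O+RZ.apply([x,y,z])
def quat(a=0):  # tilt a about stand x, jaw along stand x
    r=RZ*R.from_euler('x',a)*R.from_euler('x',np.pi); q=r.as_quat(); return np.array([q[3],q[0],q[1],q[2]])
def rimpose(p,t,rg=.060):  # grasp point at rim angle p (clockwise from top), tool tilt t
    g=AX+RZ.apply([0,-rg*np.sin(p),rg*np.cos(p)])
    d=RZ.apply([0,np.sin(t),-np.cos(t)])
    return g+.019*d,quat(t)
def stripe(n,im,lo=.045):
    c=CAM[n];hsv=cv2.cvtColor(im,cv2.COLOR_RGB2HSV)
    m=((hsv[...,0]<8)|(hsv[...,0]>172))&(hsv[...,1]>130)&(hsv[...,2]>35)
    v,u=np.nonzero(m); K=np.array(c["intrinsics"])
    d=np.c_[(u-K[0,2])/K[0,0],-(v-K[1,2])/K[1,1],-np.ones(len(u))]@c["T"][:3,:3].T
    d=RZ.inv().apply(d); o=RZ.inv().apply(c["T"][:3,3]-AX)
    s=(-.012-o[0])/d[:,0]; P=o+d*s[:,None]; r=np.hypot(P[:,1],P[:,2])
    face=(r<.071)&(r>lo)
    a_=d[:,1]**2+d[:,2]**2;b_=d[:,1]*o[1]+d[:,2]*o[2];c_=o[1]**2+o[2]**2-.07**2
    disc=b_**2-a_*c_; s2=(-b_-np.sqrt(np.maximum(disc,0)))/a_; Q=o+d*s2[:,None]
    rim=(r>=.071)&(disc>0)&(abs(Q[:,0])<.013)
    ang=lambda X:np.degrees(np.arctan2(-X[:,1],X[:,2]))
    out={}
    for k,mm,X in(("face",face,P),("rim",rim,Q)):
        if mm.sum()>2:
            t=np.radians(ang(X[mm])); mn=np.degrees(np.angle(np.exp(1j*t).mean())); out[k]=(round(float(mn),1),int(mm.sum()))
    return out
def look(tag,save=True):
    o={}
    for n in("side","top"):
        im=read_camera(n); o[n]=stripe(n,im)
        if save:
            cv2.imwrite(f"pics/{n}_{tag}.png",im[:,:,::-1])
    print(tag,round(get_time(),2),o); return o
E
python3 - <<'E'
from h import *
for n in("side","top"):
    im=cv2.imread(f"pics/{n}0.png"); print(n,stripe(n,im[:,:,::-1].copy()))
    for t,col in((0,(0,255,0)),(-35,(0,255,255)),(35,(255,0,255))):
        t=np.radians(t);p,q=rimpose(t,t); Rm=R.from_quat([q[1],q[2],q[3],q[0]])
        for z in(-.08,-.25):
            b=p+Rm.apply([[x,y,z] for x,y in((-.089,-.0375),(.089,-.0375),(.089,.0375),(-.089,.0375))])
            cv2.polylines(im,[proj(n,b).astype(int)],True,col,1)
    c=loc(0,0,0);
    th=np.linspace(0,6.28,40); 
    cv2.polylines(im,[np.round(proj(n,AX+RZ.apply(np.c_[-.012+0*th,-.07*np.sin(th),.07*np.cos(th)]))).astype(int)],True,(0,255,0),1)
    cv2.imwrite(f"pics/chk_{n}.png",im)
j=get_joint_pos()
for nm,(p,q) in dict(knob=(loc(.065,-.14,.105),quat()),top=rimpose(0,0),L=rimpose(-.6,-.6),Rr=rimpose(.6,.6)).items():
    print(nm,p,inverse_kinematics(p,q))
E
```

```text
side {'face': (-16.4, 14), 'rim': (-14.8, 40)}
top {'rim': (-13.5, 66)}
knob [0.52752177 0.08533527 0.105     ] [ 1.38106382e-01  4.63145592e-01  1.90656586e+00 -4.44089210e-16
  7.71881204e-01  1.81106382e-01]
top [0.4686 0.228  0.161 ] [ 4.29997184e-01  3.57810838e-01  1.90534212e+00 -4.44089210e-16
  8.78439693e-01  4.72997184e-01]
L [0.46959516 0.25112894 0.15383876] [ 0.71002762  0.59516581  1.66825468 -0.43709687  1.33885307  0.95581048]
Rr [0.46760484 0.20487106 0.15383876] [ 0.03972166  0.38867226  2.06611236  0.85715046  0.83955643 -0.55682501]
```

View pics/chk_side.png

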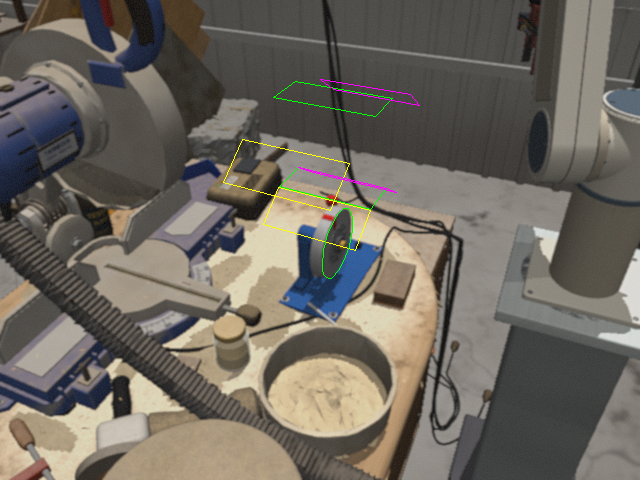

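View pics/chk_top.png

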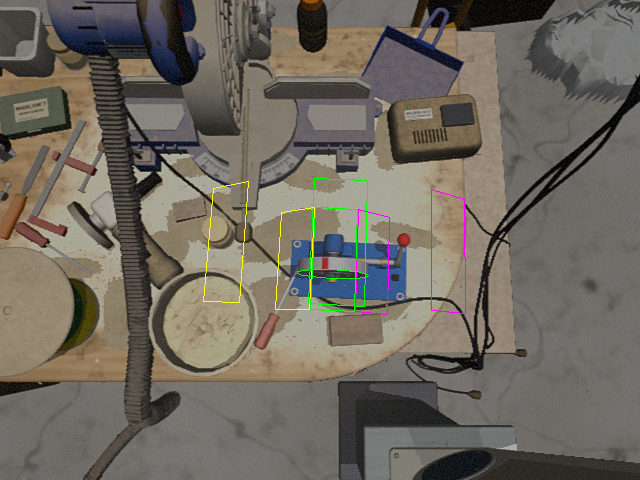

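```bash
python3 - <<'E'
from h import *
command_gripper(.8)
move_pose(loc(.065,-.14,.24),quat())
movel(loc(.065,-.14,.102),v=.15)
look("a")
print(movel(loc(-.021,-.14,.104),v=.08,until_force=20), get_tcp_pos(), get_ft_force())
look("b"); wait(.5)
movel(loc(-.021,-.14,.26),v=.2)
look("c");wait(1);look("d")
E
python3 - <<'E'
import cv2,numpy as np
a=cv2.imread("pics/side_d.png")[165:345,240:460];b=cv2.imread("pics/top_d.png")[215:325,270:430]
cv2.imwrite("pics/d.png",np.hstack([cv2.resize(a,(400,327)),cv2.resize(b,(400,327))]))
E
```

```text
a 4.37 {'side': {'face': (-16.1, 15), 'rim': (-14.4, 43)}, 'top': {'face': (-14.3, 4), 'rim': (-13.5, 66)}}
False [0.44221745 0.08909134 0.10408028] [-0.66142267  0.70986347  0.76058894]
b 5.69 {'side': {'face': (26.6, 15)}, 'top': {'face': (34.7, 6), 'rim': (33.8, 50)}}
c 7.22 {'side': {'face': (62.0, 10)}, 'top': {'face': (70.6, 10), 'rim': (66.1, 11)}}
d 8.32 {'side': {'face': (64.7, 10)}, 'top': {'face': (70.5, 11), 'rim': (66.5, 12)}}
```

View pics/d.png

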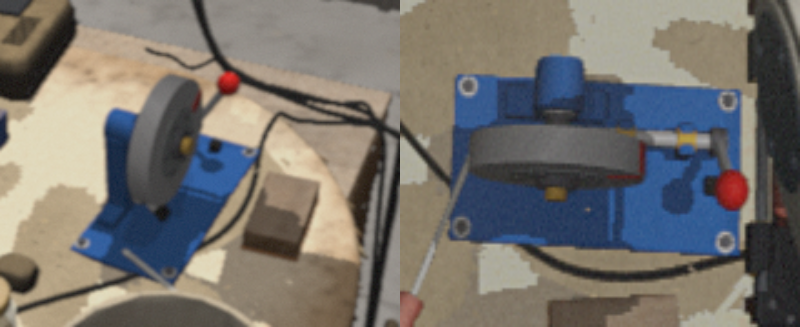

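The brake is off: the knob now leans towards the robot. The wheel turned clockwise from -14° to about 67° and settled. Next I'll turn it about 120° further clockwise in two grips, so it comes to rest from the other side.

```bash
cat >> h.py <<'E'
D=np.radians
def goto(p,t,rg,v=.15): 
    P,q=rimpose(D(p),D(t),rg); movel(P,frame=q,v=v)
def approach(p,t):
    P,q=rimpose(D(p),D(t),.13); move_pose(P,q); goto(p,t,.060)
def grip():
    f0=get_ft_force(); command_gripper(.15); print("grip",get_grip_width()*88,get_ft_force()-f0,round(get_time(),2))
def turn(a,b,step=15,v=.07):
    n=max(1,int(np.ceil(abs(b-a)/step)))
    for x in np.linspace(a,b,n+1)[1:]: goto(x,x,.060,v)
    print("turned",b,get_ft_force(),round(get_time(),2))
E
python3 - <<'E'
from h import *
command_gripper(.6)
approach(-25,-25); grip(); look("e0")
turn(-25,35); look("e")
E
```

```text
grip 23.76542625623453 [ 4.52866406 -0.94782088  0.08481108] 10.82
e0 10.92 {'side': {'face': (-14.0, 6)}, 'top': {'face': (70.5, 11), 'rim': (68.5, 20)}}
turned 35 [ 3.88493439  3.05523691 -0.54937047] 12.87
e 12.97 {'side': {'face': (51.7, 27)}, 'top': {'face': (93.7, 3)}}
```

```bash
python3 - <<'E'
import cv2,numpy as np
a=cv2.imread("pics/side_e.png")[165:345,240:460];b=cv2.imread("pics/top_e.png")[215:325,270:430]
cv2.imwrite("pics/e.png",np.hstack([cv2.resize(a,(400,327)),cv2.resize(b,(400,327))]))
E
```

```text
(no output)
```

View pics/e.png

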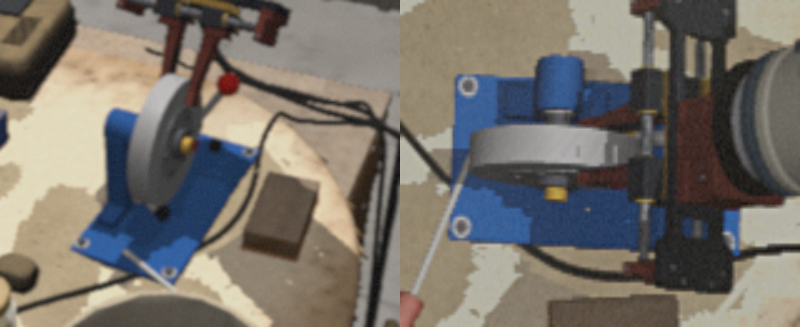

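```bash
python3 - <<'E'
import cv2,numpy as np
from h import *
a=cv2.imread("pics/side_e.png")
x0,y0=300,195
c=cv2.resize(a[195:285,300:365],None,fx=6,fy=6,interpolation=cv2.INTER_CUBIC)
d=c.copy()
for th in range(0,360,15):
    t=np.radians(th)
    for r in(.07,.05):
        p=proj("side",AX+RZ.apply([-.012,-r*np.sin(t),r*np.cos(t)]))[0]; p=((p-[x0,y0]+.5)*6).astype(int)
        cv2.circle(d,tuple(p),2,(0,255,0),-1)
        if r==.07 and th%30==0: cv2.putText(d,str(th),tuple(p),0,.4,(0,255,255),1)
cv2.imwrite("pics/e2.png",np.hstack([c,d]))
E
```

```text
(no output)
```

View pics/e2.png

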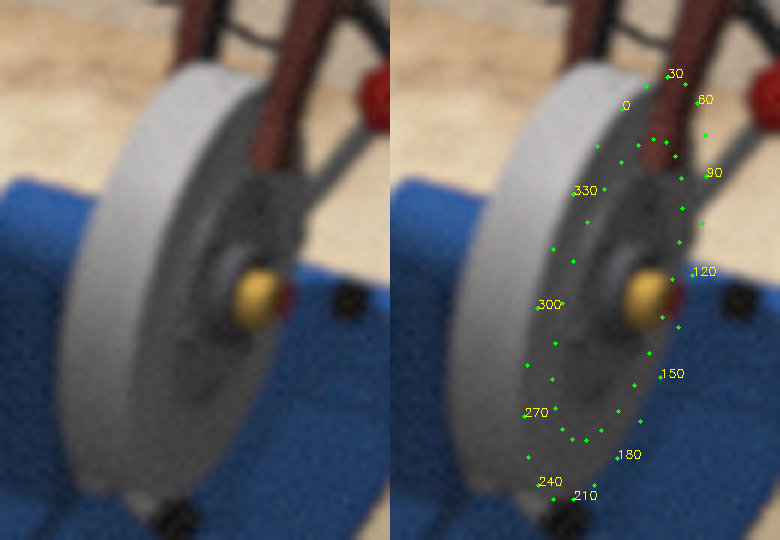

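```bash
python3 - <<'E'
from h import *
command_gripper(.6); goto(35,35,.10)
look("f0")
approach(-25,-25); grip(); look("f1")
turn(-25,35); look("f2")
command_gripper(.6); goto(35,35,.13); move_pose(*rimpose(0,0,.2)); wait(1); look("f3"); wait(1); look("f4")
E
cat > crop.py <<'E'
import sys
from h import *
tag=sys.argv[1];a=cv2.imread(f"pics/side_{tag}.png");b=cv2.imread(f"pics/top_{tag}.png")
def ov(a,n,x0,y0,w,hh,f):
    c=cv2.resize(a[y0:y0+hh,x0:x0+w],None,fx=f,fy=f,interpolation=cv2.INTER_CUBIC)
    for th in range(0,360,15):
        t=np.radians(th); p=proj(n,AX+RZ.apply([-.012,-.07*np.sin(t),.07*np.cos(t)]))[0]; p=((p-[x0,y0]+.5)*f).astype(int)
        cv2.circle(c,tuple(p),2,(0,255,0),-1)
        if th%30==0: cv2.putText(c,str(th),tuple(p),0,.4,(0,255,255),1)
    return c
s=ov(a,"side",300,190,65,95,6);t=ov(b,"top",285,235,130,70,3)
t=cv2.copyMakeBorder(t,0,s.shape[0]-t.shape[0],0,0,cv2.BORDER_CONSTANT)
cv2.imwrite(f"pics/c_{tag}.png",np.hstack([s,t]))
E
python3 crop.py f4
```

```text
f0 14.12 {'side': {'face': (127.6, 4)}, 'top': {'face': (128.2, 5)}}
grip 23.7852655029862 [ 3.78718276 -0.22309827  1.25286289] 16.55
f1 16.65 {'side': {'face': (74.5, 14)}, 'top': {'face': (88.1, 9)}}
turned 35 [3.85512927 3.73741987 0.08405231] 18.6
f2 18.7 {'side': {'face': (62.8, 33)}, 'top': {'face': (102.7, 7)}}
f3 21.98 {'side': {'face': (144.1, 7)}, 'top': {}}
f4 23.08 {'side': {'face': (145.5, 5)}, 'top': {}}
```

View pics/c_f4.png

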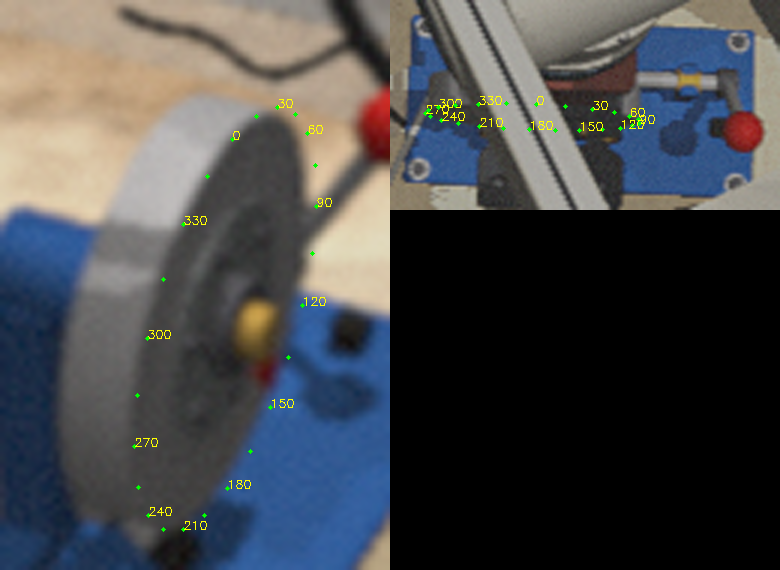

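The wheel came to rest from the other side with the stripe at about 144°. That gives δ ≈ 38° and puts the heavy side down with the stripe near 105°. To refine this, I'll grip the wheel here and turn it back 77° with a reading at each stop. If 77° is right, the last view should match the first resting view.

```bash
python3 - <<'E'
from h import *
approach(40,40); look("g40"); grip()
print(get_tcp_pos(),rimpose(D(40),D(40))[0])
for a,b in((40,20),(20,0),(0,-18),(-18,-37)):
    turn(a,b,10); look(f"g{b}")
E
for t in g-37 d; do python3 crop.py $t; done
python3 -c "
import cv2,numpy as np
cv2.imwrite('pics/cmp.png',np.hstack([cv2.imread('pics/c_%s.png'%t)[:, :] for t in ('d','g-37')])[:, :])
a=[cv2.resize(cv2.imread('pics/top_%s.png'%t)[245:285,330:380],None,fx=8,fy=8,interpolation=2) for t in('d','g-37')]
b=[cv2.resize(cv2.imread('pics/side_%s.png'%t)[200:280,310:360],None,fx=8,fy=3.3,interpolation=2) for t in('d','g-37')]
cv2.imwrite('pics/cmp.png',np.vstack([np.hstack(a),np.hstack(b)]))"
```

```text
g40 24.82 {'side': {'face': (115.2, 13)}, 'top': {}}
grip 23.99168215480503 [ 3.83934901 -1.355091    2.10846983] 25.38
[0.46814611 0.20144359 0.15162171] [0.46746711 0.20167007 0.15140782]
turned 20 [ 2.12028289 -3.63563306  3.15183382] 26.18
g20 26.27 {'side': {'face': (33.9, 29)}, 'top': {'face': (80.9, 15), 'rim': (57.2, 11)}}
turned 0 [ 6.2701526  -3.8099576   7.13690255] 27.06
g0 27.16 {'side': {'face': (40.0, 17), 'rim': (13.1, 8)}, 'top': {'face': (104.0, 10)}}
turned -18 [ 7.42463715 -1.47962521  8.21756149] 27.77
g-18 27.88 {'side': {'face': (30.1, 19)}, 'top': {'face': (84.6, 4)}}
turned -37 [7.03191822 2.15138589 7.66395219] 28.51
g-37 28.61 {'side': {'rim': (-22.2, 25)}, 'top': {'face': (1.7, 22), 'rim': (56.9, 23)}}
```

View pics/cmp.png

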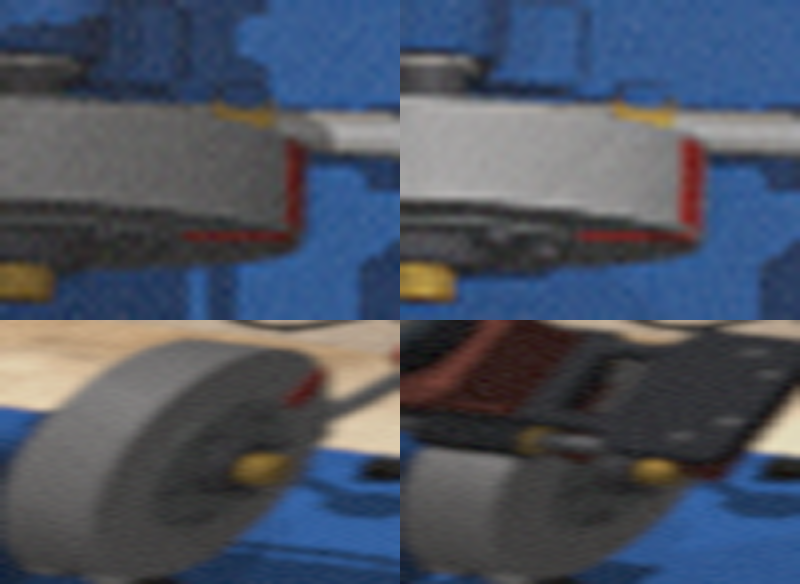

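```bash
python3 -c "
import cv2,numpy as np
a=[cv2.resize(cv2.imread('pics/top_%s.png'%t)[250:285,345:378],None,fx=8,fy=8,interpolation=2) for t in('c','d','e0')]
b=[cv2.resize(cv2.imread('pics/top_%s.png'%t)[250:285,345:378],None,fx=8,fy=8,interpolation=2) for t in('g-37','g-18','g0')]
cv2.imwrite('pics/cmp2.png',np.vstack([np.hstack(a),np.hstack(b)]))"
```

```text
(no output)
```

View pics/cmp2.png

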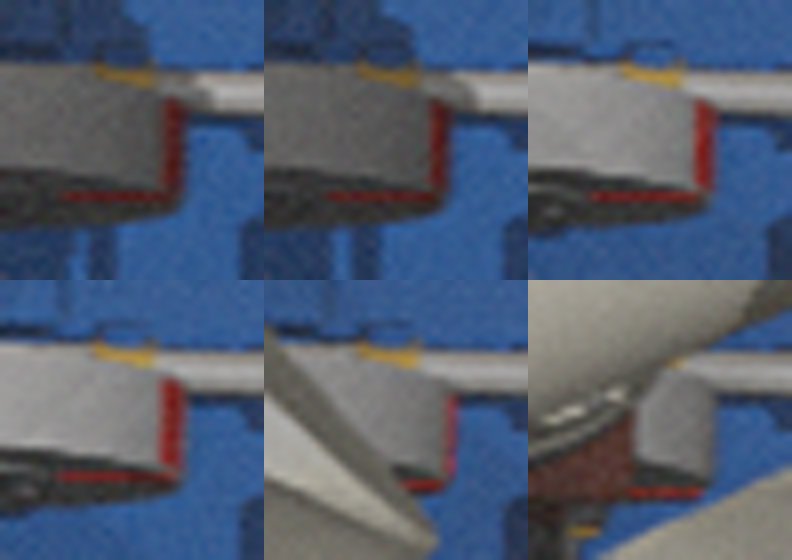

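Compared with views c, d and e0, the wheel had settled before I gripped it. View g-37 is about 2° short of the first resting place, so the two rests are about 75° apart and δ ≈ 37.5°. Heavy side down is therefore at grip angle 2.6°, and I'll turn there and hold.

```bash
python3 - <<'E'
from h import *
turn(-37,2.6,10); wait(1); look("h"); print(get_grip_width()*88,get_ft_force(),get_tcp_pos(),rimpose(D(2.6),D(2.6))[0],np.abs(get_qvel()).max())
E
python3 -c "
import cv2,numpy as np
a=cv2.imread('pics/side_h.png')[165:345,240:460];b=cv2.imread('pics/top_h.png')[215:325,270:430]
cv2.imwrite('pics/hh.png',np.hstack([cv2.resize(a,(400,327),interpolation=2),cv2.resize(b,(400,327),interpolation=2)]))"; python3 crop.py h
```

```text
turned 2.6 [ 6.31878006  1.93417079 -4.75166448] 29.93
h 31.02 {'side': {'face': (42.5, 26), 'rim': (12.9, 5)}, 'top': {}}
23.838681199613987 [ 6.71150065 -0.80154742 -2.81068776] [0.46926628 0.22592077 0.16054795] [0.46852005 0.22614184 0.16095779] 0.001881861759195663
```

View pics/hh.png

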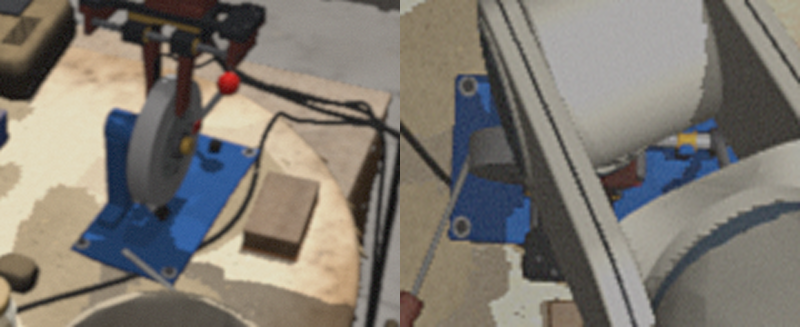

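View pics/c_h.png

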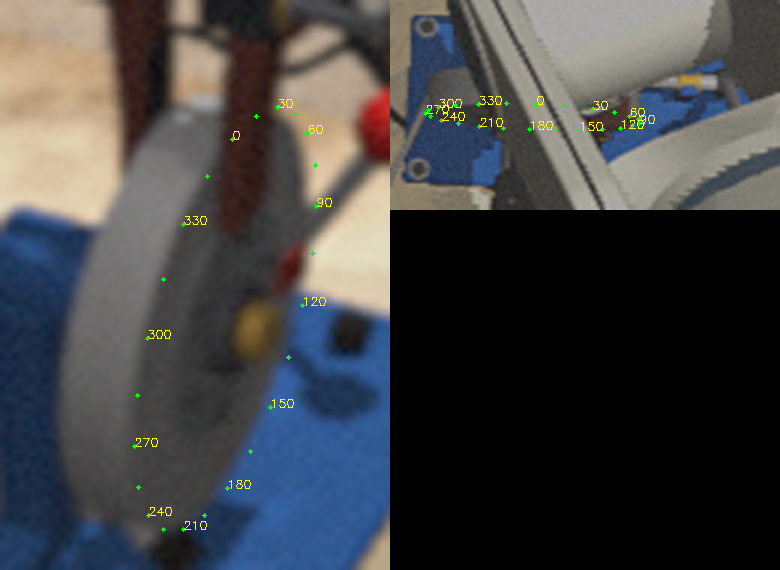

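In the side view the stripe sits at about 105°, where I expected it. The knob still leans towards the robot, and the grip is firm and still.

```bash
python3 -c "
from station import *
job_done(); print(get_time())"
```

```text
the job is handed in; nothing more can be done
the job is handed in; nothing more can be done
```

The job is handed in at about 31 s. The brake is off, and the gripper is holding the flywheel still with its heavy side pointing down, to within about 2–3° by my measurements.

- **Brake:** I pushed the knob towards the robot with an open finger. The last side view still shows it leaning that way.
- **Finding the heavy side:** When freed, the wheel turned clockwise and rested with the stripe at about 67°. I turned it about 120° further clockwise by hand and let go, and it sank back to about 143°. The two resting places are about 75° apart, so the heavy side is down with the stripe midway, at about 105°.
- **Last checks:** After a 1 s hold, the stripe read about 105–107° in the side view. The grip width was 23.8 mm on the 24 mm disc, joint speeds were practically zero and the force on the tool was about 7 N.
- **Other objects:** I did not move near the sanding block, screwdriver or jar. The block and the screwdriver's blade look unchanged in the last pictures, but I did not re-measure any of the three.

**What disagreed:**
- The two cameras differed by 2–6° on the first resting angle.
- When I turned the wheel back 77°, it ended about 2° past the first resting place. I therefore used 75° instead of 77°.
- In the last view, the automatic stripe reading was spoiled by the gripper's dark red parts and the arm covering the top view, so I read the final angle by eye from the side view.

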